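# Click the julienne insert into the vegetable slicer

## Robot

A 6-joint arm with a two-finger parallel gripper is mounted at the origin on a cart in front of the work surface, level with it; the furniture and walls round the work are solid. World frame = base frame: x ahead of the robot, y to its left, z up, the work surface at z = 0. Lengths are in m, angles in rad, forces in N, time in s.
With the tool pointing down it reaches from about 0.35 to 0.975 m from the base axis. Payload 4.9 kg.
Tool frame: the origin (TCP) lies between the finger pads, 19 mm behind the fingertips; this is the grasp point; z points along the fingers, y is the line along which they close (so a half turn about z gives the same grasp; the last joint's range is limited). The gripper opens to 85 mm and grips with 20 to 120 N. Pads are 22 mm wide; open, the fingers measure 114 mm over their backs; the gripper's body (76 mm by 85 mm) begins 54 mm behind the grasp point. The pads swing forward as they close: fully open they stand 13 mm farther back than shut.
Start: joints at [-1.294, 0.053, 1.613, -0, 1.476, -0.119], TCP at [0.241, -0.577, 0.25] pointing down, gripper open.
Joint ranges: [-3.01, 3.01], [-1.01, 2.22], [0.06, 2.58], [-1.02, 4.17], [0.09, 2.62], [-3.14, 3.14]. Speed limits (rad/s): [2.57, 2.57, 3.14, 3.14, 3.14, 3.14].

## Interface

Orientations are given as a rotation vector (axis times angle).
In Python, from station import ctrl gives the robot as it stands.
- The arm moves only by the tool jog_arm, never from a script. Its argument "plan" is a list of rows, each a list of 7 numbers: the shift along the tool's x, y, z in units of 0.02 m (1.0 is 0.02 m), then the turn, a rotation vector about the tool's x, y, z in units of 45 degrees (1.0 is 45 degrees), then the opening, from -1 (shut) to 1 (fully open). A call has 1 to 8 rows; each row shifts and turns the commanded pose from where the row before left it, along the tool's axes as they then stand; what a row does not reach is not made up. A row lasts 1/10 s, in which the tool goes at most 50 mm and 8.59 degrees, less where a joint would pass 70% of its speed; a pose out of reach is approached as far as the arm can. A call with a number of a shift or a turn outside -1 to 1 is refused whole. A call with a gripper value outside its range is refused whole. The fingers move at their own pace and stop on an object; "grip_force" is the grip in N (left out, the last holds). Time passes only in rows, so rows that do not move let the fingers close. It gives the time, the measured TCP pose, the force, the opening and the grip force at its end, in the units of the state.
- ctrl.get_obs(): the state, without advancing time (a new reading comes with each control period).
- ctrl.get_image(name): name is "side" or "top"; returns (picture, depth): 420x560x3 uint8, red, green, blue; 420x560 float32, m along the optical axis (not along the pixel's ray), 0 where there is no reading.
- ctrl.camera_info(name): a dict with "camera_matrix" (3x3 intrinsics, pixels), "k1" (the pictures are not rectified: a ray, as slopes to the right and down, at radius r is drawn at 1 + k1 r^2 times it, then the intrinsics apply), "rvec" (rotation vector, rad) and "tvec" (3), from world to camera coordinates, as OpenCV has them. Camera axes: x right, y down, z forward; pixel columns grow to the right and rows downward; lengths in m; the calibration is good to about 2 mm. A picture is of the moment at which its call begins. camera_info takes no time and is no camera call.
- ctrl.finish_job(): hands the job in; it is judged then, once.
The state is a dict: "t": time; "q": joint angles; "dq": joint speeds; "effort": joint torques, N m; "tool_pos": TCP position; "tool_rot": TCP orientation; "contact_force": force on the tool from outside, world axes, zero at the start; "wrist_torque": the same for the moment, N m; "opening": finger opening in m; "grip_force": force on a finger pad.
Only numpy, scipy, OpenCV 4.12 (cv2) and the standard library are available. Lean on these libraries where they do the work, as an engineer would, in place of code of your own. Each camera call takes 0.05 s, during which the arm holds its last target. There are 200 camera calls.

## Task

Fit the orange julienne insert into the white vegetable slicer: set it flat on the slicer's bed and slide it, ramped nose first, under the side lips and the grey hood until it is fully home and the spring catch has clicked up into it. It takes only a light push: feel for the stop and never ram it (25 N would break the catch), then let go of it, and leave everything else standing where it is.

Things in the scene. Friction and masses are not known exactly. Their poses are not given: they have to be found in the camera images.
- slicer: White vegetable slicer, fixed; place and angle vary. Origin: middle of it at worktop height; x is the way in (towards the grey hood), y left of that, z up. Bed 200 x 116 mm (x -90 to 110), flat top at z = 12 mm. Open from above for x below 8. Black carrying loop at the front to x = -108, 12 high; black dial on the right side at x = 62.
- mouth (a point): Middle of the mouth on the bed's top (slicer x = 35, z = 12 mm), axes as the slicer's. From here to x = 110 run two side walls, inner faces 83 mm apart (insert 80), with lips that overhang 8 mm inwards, 67 mm apart, underside 12 mm above the bed (2 mm over the insert plate), top at z = 31. Before it, from x = 8, low lead-in flares narrow from 102 to 83 mm.
- pocket (a point): Middle of the front edge of the grey hood, on the bed's top (slicer x = 46, z = 12 mm), axes as the slicer's. The hood joins the lips from here to x = 110: underside 12 mm above the bed, top at z = 32 mm. Under it, mostly out of sight, sit the spring catch and a hard stop.
- insert: Orange insert, loose, about 0.2 kg, starts flat on the worktop. Plate 120 x 80 x 10 mm. Origin: centre of its underside; x points to the nose, z up. The last 15 mm of the nose (x 45 to 60) ramp up 6 mm on the underside. Cross groove under it, x 18 to 30, 6 mm deep, for the catch. Upright grip rib at x = -42: 16 mm thick along x, 36 mm wide along y, z 10 to 50.
- insert_grip (a point): Point in the grip rib of the insert at its x = -42, y = 0, z = 36 mm: good TCP height for gripping the rib front and back from above.
- catch (a joint): Brass spring tongue in the bed under the hood, 4 mm proud, 2 to 3 N. 0 = up, to 0.006 m = pressed down. The nose ramp presses it down (2 to 8 N of push, more if the plate rubs a wall), stays down under the plate, then jumps up into the groove about 1.5 mm before the hard stop. Both shift together by up to 18 mm each time, unmeasured: at the stop the insert's origin is at slicer x = 25 to 44 mm.
- cup: Green espresso cup, 65 x 94 x 52 mm, bystander; origin centre of underside.
- glass: Small clear glass, 48 mm wide, 58 mm high, bystander; origin centre of underside.
- salt: Salt shaker with grey top, 44 mm wide, 90 mm high, bystander; origin centre of underside.
- jar_green: Spice jar with green cap, 46 mm wide, 106 mm high, bystander; origin centre of underside.
- jar_red: Spice jar with red cap, 44 mm wide, 105 mm high, bystander; origin centre of underside.
- tin: Food tin, 57 mm wide, 72 mm high, bystander; origin centre of underside.
There are look-alikes about, which are no part of the job. There is more than one size of the insert; the job needs the larger.

How it is judged:
On the way:
1. the insert, flat on the bed and under the lips, presses the spring catch down by at least 2 mm (y of insert in the frame of slicer between -0.004 and 0.004 m and z of insert in the frame of slicer between 0.009 and 0.0155 m and value of joint catch above 0.002 m and x of insert in the frame of slicer above -0.015 m), for 0.1 s.
At the end, for the whole second after the job is handed in: The insert is released and still, flat in the slicer under lips and hood: origin over 18 mm past the slicer's along x, within 4 mm sideways, 9 to 15.5 mm above the worktop, level and in line within 0.06 rad; the catch is up again in the groove (within 1 mm) (y of insert in the frame of slicer between -0.004 and 0.004 m and z of insert in the frame of slicer between 0.009 and 0.0155 m and x of insert in the frame of slicer above 0.018 m and value of joint catch below 0.001 m and angle between insert's own z axis and vertical below 0.06 rad and angle between the x axis of insert and the x axis of slicer, either way round below 0.06 rad and linear speed of insert below 0.01 m/s); the robot touches nothing.
It fails at once if while under the lips, the insert is rammed or forced: it and the slicer press on each other with more than 25 N (contact force between insert and slicer above 25 N and x of insert in the frame of slicer above -0.015 m).
It fails at once if a bystander (cup, glass, salt shaker, spice jars, tin) is pushed more than 25 mm away or tipped over (distance of any of cup, glass, salt, jar_green, jar_red, tin from where it was at the start of the episode above 0.025 m or angle between any of cup, glass, salt, jar_green, jar_red, tin's own z axis and vertical above 0.4 rad).
It also fails if it takes over 48 s, if anything falls off the work surface, if the arm or the gripper's body presses on something with over 40 N, if the wrist force passes 120 N, or if a joint passes its speed limit or range.

## Working session

There is one attempt and no reset: what is moved stays moved. The work goes in short steps, Python scripts to look and compute and a tool call to move; the robot and the scene stay as the last step left them, time stands still between calls to the robot, and variables do not carry over. Pictures are saved under pics/ and viewed, at most 10 in all, crops included, and the job is handed in when it is done.

Besides the shell and the picture viewer there is one more tool, called after "Request:" as a command line: name --pt "numbers of a row" for each row, then --argument value for the rest. jog_arm: Moves the arm, as the interface text tells. Shifts and turns lie within -1 to 1; 1 stands for 0.02 m of shift or 45 degrees of turn. Its arguments: {"type":"object","properties":{"plan":{"type":"array"},"grip_force":{"type":"number"}},"required":["plan"]}

```bash
ls; mkdir -p pics
cat > h.py <<'E'
import numpy as np, cv2
from station import ctrl
def cam(n):
    c=ctrl.camera_info(n); K=np.array(c["camera_matrix"],float); R=cv2.Rodrigues(np.array(c["rvec"],float))[0]; t=np.array(c["tvec"],float).ravel()
    return K,float(c["k1"]),R,t
def rays(n,uv):
    K,k1,R,t=cam(n); uv=np.atleast_2d(np.array(uv,float))
    d=np.c_[(uv[:,0]-K[0,2])/K[0,0],(uv[:,1]-K[1,2])/K[1,1]]
    s=d.copy()
    for _ in range(20): s=d/(1+k1*(s**2).sum(1,keepdims=True))
    return -R.T@t, np.c_[s,np.ones(len(s))]@R   # origin, world dirs (unit depth)
def on_plane(n,uv,z):
    o,d=rays(n,uv); return o+d*((z-o[2])/d[:,2])[:,None]
def by_depth(n,uv,dep):
    uv=np.atleast_2d(uv); o,d=rays(n,uv); i=np.round(uv).astype(int); return o+d*dep[i[:,1],i[:,0]][:,None]
def grab(n,f):
    im,dp=ctrl.get_image(n); np.savez("pics/"+f+".npz",im=im,dp=dp); cv2.imwrite("pics/"+f+".png",im[:,:,::-1]); return im,dp
def load(f): a=np.load("pics/"+f+".npz"); return a["im"],a["dp"]
E
python3 - <<'E'
from h import *
a,_=grab("top","top0"); b,_=grab("side","side0")
for n in("top","side"): print(n,cam(n), -cam(n)[2].T@cam(n)[3])
E
```

```text
pics
top (array([[423.04868901,   0.        , 282.01146873],
       [  0.        , 423.04868901, 207.17710961],
       [  0.        ,   0.        ,   1.        ]]), 0.033872318544378326, array([[ 0.00982158, -0.99977056,  0.01903575],
       [-0.99350529, -0.01191462, -0.11316041],
       [ 0.11336125, -0.0178007 , -0.99339436]]), array([0.14550086, 0.5697762 , 1.09452402])) [0.44057001 0.17173944 1.14900038]
side (array([[488.04437815,   0.        , 282.3789932 ],
       [  0.        , 488.04437815, 211.86929777],
       [  0.        ,   0.        ,   1.        ]]), -0.17714401085646805, array([[-0.94431838, -0.32903112, -0.00114816],
       [-0.13226589,  0.38279326, -0.91431671],
       [ 0.30127816, -0.86325422, -0.4049983 ]]), array([0.59927889, 0.05685434, 1.60584145])) [0.089625   1.56166734 0.70303401]
```

View pics/top0.png

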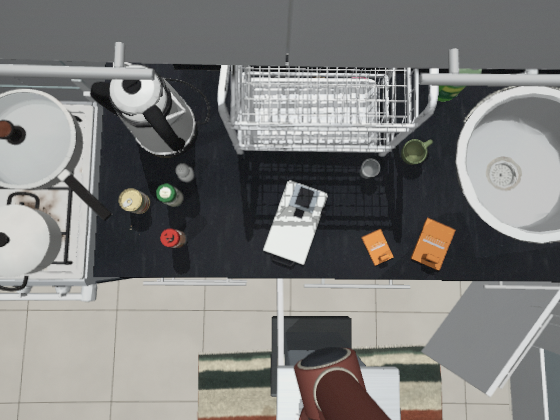

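View pics/side0.png

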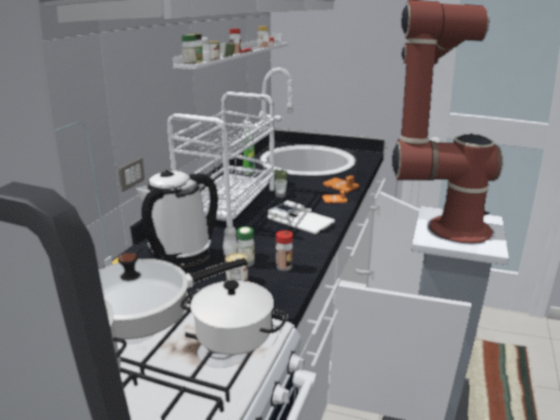

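The top view shows two orange inserts: the smaller at about (378,247) and the larger at about (433,245). The slicer is at (295,222), with its loop at the bottom (285,262) and its hood at the upper end. Next I'll enlarge this area and measure both inserts.

Run:
```python
from h import *
im,dp=load("top0")
c=im[165:280,250:470,::-1]; cv2.imwrite("pics/crop0.png",cv2.resize(c,None,fx=3.6,fy=3.6,interpolation=cv2.INTER_CUBIC))
hsv=cv2.cvtColor(im,cv2.COLOR_RGB2HSV)
m=((hsv[:,:,0]>5)&(hsv[:,:,0]<20)&(hsv[:,:,1]>150)&(hsv[:,:,2]>70)).astype(np.uint8); m[:, :340]=0;m[:,470:]=0;m[:215]=0;m[290:]=0
n,l,st,ce=cv2.connectedComponentsWithStats(m)
for i in range(1,n):
    if st[i,4]<100: continue
    cs=cv2.findContours((l==i).astype(np.uint8),0,2)[0][0][:,0]
    P=on_plane("top",cs,0.010); r=cv2.minAreaRect((P[:,:2]*1000).astype(np.float32)); print("orange",st[i],ce[i],r); print(cv2.boxPoints(r).round(1).tolist())
    v,u=np.nonzero(l==i); W=by_depth("top",np.c_[u,v],dp); hi=W[:,2]>.035
    print(" z med",np.median(W[:,2]).round(4),"max",W[:,2].max().round(4),"rib pts",hi.sum(),W[hi].mean(0).round(4) if hi.any() else 0)
# slicer
m=((hsv[:,:,1]<40)&(hsv[:,:,2]>150)).astype(np.uint8); m[:, :255]=0;m[:,340:]=0;m[:178]=0;m[270:]=0
n,l,st,ce=cv2.connectedComponentsWithStats(m); i=1+st[1:,4].argmax(); print(st[i],ce[i])
cs=cv2.findContours((l==i).astype(np.uint8),0,2)[0][0][:,0]
P=on_plane("top",cs,0.012); r=cv2.minAreaRect((P[:,:2]*1000).astype(np.float32)); print("slicer",r,cv2.boxPoints(r).round(1).tolist())
```

```text
orange [ 411  218   44   52 1213] [432.42621599 243.9637263 ] ((476.5084533691406, -255.3271484375), (83.652099609375, 120.73638153076172), 67.18301391601562)
[[404.6000061035156, -270.5], [515.9000244140625, -317.29998779296875], [548.4000244140625, -240.1999969482422], [437.1000061035156, -193.39999389648438]]
 z med 0.0099 max 1.149 rib pts 98 [ 0.438  -0.2159  0.1043]
orange [362 229  31  37 554] [377.13357401 247.00180505] ((466.66876220703125, -105.1624526977539), (84.40009307861328, 57.46319580078125), 23.889223098754883)
[[416.3999938964844, -96.0], [439.70001220703125, -148.5], [516.9000244140625, -114.30000305175781], [493.6000061035156, -61.79999923706055]]
 z med 0.0067 max 0.0365 rib pts 8 [ 0.4385 -0.1183  0.0359]
[ 263  180   65   85 2693] [293.49053101 225.78239881]
slicer ((532.306884765625, 114.83354187011719), (116.23617553710938, 203.37779235839844), 71.0484619140625) [[417.29998779296875, 92.9000015258789], [609.5999755859375, 26.799999237060547], [647.4000244140625, 136.8000030517578], [455.0, 202.8000030517578]]
```

View pics/crop0.png

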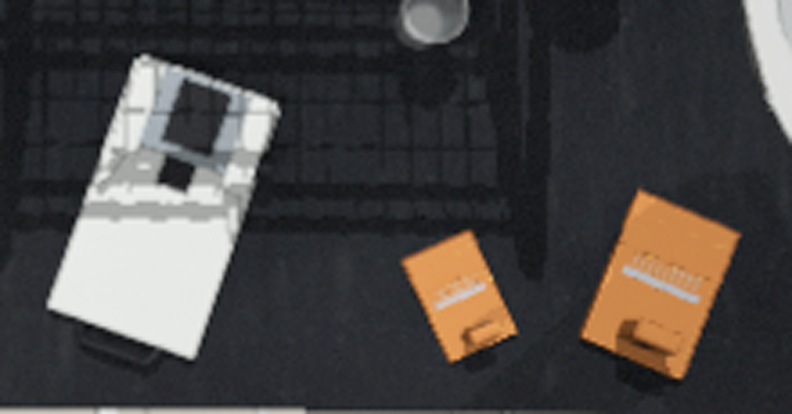

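The one to use is the larger insert at (433,245). It measures 121 x 84 mm and its top is at z = 9.9 mm, against the 120 x 80 x 10 given. The orange one at (378,247) is only 84 x 57 mm, so it's the look-alike. The crop confirms this, with the rib at the lower end and the nose pointing up and right. The slicer measures 116 x 203 mm and points at about -19°.

```bash
cat >> h.py <<'E'
from scipy.spatial.transform import Rotation as Rn
def go(p,yaw):  # yaw = world angle (deg) of the tool y line, tool pointing down; prints total units in tool axes (shift first at current attitude), then turn
    o=ctrl.get_obs(); R=Rn.from_rotvec(o["tool_rot"]).as_matrix(); a=np.radians(yaw)
    y=np.array([np.cos(a),np.sin(a),0]); y=y if y@R[:,1]>0 else -y; z=np.array([0,0,-1.]); T=np.c_[np.cross(y,z),y,z]
    turn=Rn.from_matrix(R.T@T).as_rotvec(degrees=True)/45
    print("t",round(o["t"],2),"pos",np.round(o["tool_pos"],4),"yaw",round(np.degrees(np.arctan2(R[1,1],R[0,1])),2),"open",round(o["opening"],4),"F",np.round(o["contact_force"],1),"q",np.round(o["q"],2))
    print("shift before turn",np.round(R.T@(np.array(p)-o["tool_pos"])/.02,3),"after turn",np.round(T.T@(np.array(p)-o["tool_pos"])/.02,3),"turn",np.round(turn,3))
E
python3 - <<'E'
from h import *
R=Rn.from_rotvec(ctrl.get_obs()["tool_rot"]).as_matrix(); print(R.round(3))
go([.438,-.239,.2],-22.8)
im,dp=load("top0")
hsv=cv2.cvtColor(im,cv2.COLOR_RGB2HSV)
v,u=np.nonzero((hsv[:,:,0]>5)&(hsv[:,:,0]<20)&(hsv[:,:,1]>150)&(hsv[:,:,2]>70)); k=(u>405)&(u<465)&(v>215)&(v<280)
W=by_depth("top",np.c_[u,v][k],dp); hi=(W[:,2]>.044)&(W[:,2]<.055); print(hi.sum(),W[hi].mean(0),W[hi].min(0),W[hi].max(0))
# slicer: bed front part lines
m=((hsv[:,:,1]<40)&(hsv[:,:,2]>150)).astype(np.uint8); m[:, :255]=0;m[:,340:]=0;m[:178]=0;m[270:]=0
cs=max(cv2.findContours(m,0,2)[0],key=cv2.contourArea)[:,0]
P=on_plane("top",cs,.012)[:,:2]*1000; a=np.radians(-19); A=np.array([[np.cos(a),np.sin(a)],[-np.sin(a),np.cos(a)]]); Q=(P-[521.3,118.6])@A.T
def fit(k):
    l=cv2.fitLine(Q[k].astype(np.float32),cv2.DIST_HUBER,0,.01,.01).ravel(); return k.sum(),np.degrees(np.arctan(l[1]/l[0])),l.round(2)
for n,k in dict(L=(Q[:,1]>50)&(Q[:,0]<0)&(Q[:,0]>-80),Rr=(Q[:,1]<-50)&(Q[:,0]<0)&(Q[:,0]>-80),F=(Q[:,0]<-80)&(abs(Q[:,1])<50)).items(): print(n,fit(k))
# hood/lips from depth
v,u=np.mgrid[175:270,255:340]; W=by_depth("top",np.c_[u.ravel(),v.ravel()],dp); B=np.c_[(W[:,:2]*1000-[521.3,118.6])@A.T,W[:,2]*1000]
for lo,hi in((8,15),(27,36)):
    k=(B[:,2]>lo)&(B[:,2]<hi)&(abs(B[:,1])<75)&(abs(B[:,0])<130); print(lo,k.sum(),np.percentile(B[k],[1,50,99],axis=0).round(1))
E
```

```text
[[ 0.923  0.386 -0.001]
 [ 0.386 -0.923  0.002]
 [ 0.    -0.002 -1.   ]]
t 0.1 pos [ 0.2408 -0.5762  0.2489] yaw -67.32 open 0.0854 F [0.4 0.4 0.3] q [-1.29  0.05  1.61  0.    1.48 -0.12]
shift before turn [ 15.596 -11.75    2.469] after turn [19.362  2.556  2.443] turn [-0.002 -0.001 -0.989]
85 [ 0.43795757 -0.23744905  0.04882155] [ 0.42571138 -0.255344    0.04423418] [ 0.44865797 -0.21985591  0.05466511]
L (np.int64(20), np.float32(-1.3595421), array([ 1.000e+00, -2.000e-02, -3.082e+01,  5.613e+01], dtype=float32))
Rr (np.int64(20), np.float32(-0.6360597), array([ 1.000e+00, -1.000e-02, -4.793e+01, -5.692e+01], dtype=float32))
F (np.int64(25), np.float32(-89.4049), array([ 1.000e-02, -1.000e+00, -8.902e+01, -4.120e+00], dtype=float32))
8 1948 [[-105.6  -58.4    8.3]
 [ -27.    -1.8   11.8]
 [  85.4   55.2   14.9]]
27 992 [[ 35.2 -62.6  27.2]
 [ 73.3  -2.8  30.7]
 [108.3  50.7  35.4]]
```

Request:
jog_arm --pt "0.98 -0.73 0.1 0 0 0 1" --pt "0.98 -0.73 0.1 0 0 0 1" --pt "0.98 -0.73 0.1 0 0 0 1" --pt "0.98 -0.73 0.1 0 0 0 1" --pt "0.98 -0.73 0.1 0 0 0 1" --pt "0.98 -0.73 0.1 0 0 0 1" --pt "0.98 -0.73 0.1 0 0 0 1" --pt "0.98 -0.73 0.1 0 0 0 1" --grip_force 40

```text
t: 0.9
tool_pos: [0.3408, -0.4073, 0.2333]
tool_rot: [-3.079, -0.617, 0.0]
contact_force: [-0.0, -0.5, 1.0]
opening: 0.0858
grip_force: 0.0
```

Request:
jog_arm --pt "0.98 -0.73 0.1 0 0 0 1" --pt "0.98 -0.73 0.1 0 0 0 1" --pt "0.98 -0.73 0.1 0 0 0 1" --pt "0.98 -0.73 0.1 0 0 0 1" --pt "0.98 -0.73 0.1 0 0 0 1" --pt "0.98 -0.73 0.1 0 0 0 1" --pt "0.98 -0.73 0.1 0 0 0 1" --pt "0.9 -0.73 0.1 0 0 0 1"

```text
t: 1.7
tool_pos: [0.439, -0.2397, 0.2174]
tool_rot: [-3.08, -0.618, 0.001]
contact_force: [0.3, 0.1, 0.0]
opening: 0.0855
grip_force: 0.0
```

Request:
jog_arm --pt "0 0 0 0 0 -0.18 1" --pt "0 0 0 0 0 -0.18 1" --pt "0 0 0 0 0 -0.18 1" --pt "0 0 0 0 0 -0.18 1" --pt "0 0 0 0 0 -0.18 1" --pt "0 0 0 0 0 -0.09 1" --pt "0 0 0 0 0 0 1"

```text
t: 2.4
tool_pos: [0.4385, -0.2406, 0.2175]
tool_rot: [-2.616, -1.738, 0.001]
contact_force: [-0.3, 0.5, -0.1]
opening: 0.0855
grip_force: 0.0
```

Run:
```python
from h import *
go([.4378,-.2385,.12],-22.8)
```

```text
t 2.4 pos [ 0.4385 -0.2406  0.2175] yaw -22.78 open 0.0855 F [-0.3  0.5 -0.1] q [-0.65 -0.23  1.93 -0.    1.44 -0.25]
shift before turn [ 0.083 -0.07   4.874] after turn [ 0.084 -0.075  4.874] turn [-0.001 -0.     0.   ]
```

Request:
jog_arm --pt "0.08 -0.07 0.9 0 0 0 1" --pt "0 0 0.9 0 0 0 1" --pt "0 0 0.9 0 0 0 1" --pt "0 0 0.9 0 0 0 1" --pt "0 0 0.9 0 0 0 1" --pt "0 0 0.9 0 0 0 1" --pt "0 0 0.9 0 0 0 1" --pt "0 0 0.9 0 0 0 1"

```text
t: 3.2
tool_pos: [0.4379, -0.2387, 0.0731]
tool_rot: [-2.618, -1.736, 0.0]
contact_force: [0.5, 0.7, -0.0]
opening: 0.0851
grip_force: 0.0
```

Request:
jog_arm --pt "0 0 0.6 0 0 0 1" --pt "0 0 0.6 0 0 0 1" --pt "0 0 0.4 0 0 0 1" --pt "0 0 0.2 0 0 0 1" --pt "0 0 0 0 0 0 0"

```text
t: 3.7
tool_pos: [0.438, -0.2388, 0.0377]
tool_rot: [-2.616, -1.739, 0.0]
contact_force: [0.3, -0.2, 1.0]
opening: 0.0736
grip_force: 0.0
```

Request:
jog_arm --pt "0 0 0 0 0 0 -0.4" --pt "0 0 0 0 0 0 -0.7" --pt "0 0 0 0 0 0 -1" --pt "0 0 0 0 0 0 -1" --pt "0 0 0 0 0 0 -1" --pt "0 0 0 0 0 0 -1" --grip_force 40

```text
t: 4.3
tool_pos: [0.4386, -0.2392, 0.0386]
tool_rot: [2.615, 1.738, 0.001]
contact_force: [1.7, -0.1, 2.5]
opening: 0.0153
grip_force: 42.5
```

Request:
jog_arm --pt "0 0 -0.3 0 0 0 -1" --pt "0 0 -0.6 0 0 0 -1" --pt "0 0 -0.8 0 0 0 -1" --pt "0 0 -0.9 0 0 0 -1" --pt "0 0 -0.9 0 0 0 -1" --pt "0 0 -0.5 0 0 0 -1" --pt "0 0 0 0 0 0 -1"

```text
t: 5.0
tool_pos: [0.439, -0.2395, 0.1201]
tool_rot: [2.613, 1.737, 0.002]
contact_force: [0.1, -0.3, -2.8]
opening: 0.0153
grip_force: 41.9
```

Run:
```python
from h import *
go([.432,.149,.11],-19.5)
```

```text
t 5.0 pos [ 0.439  -0.2395  0.1201] yaw -22.77 open 0.0153 F [ 0.1 -0.3 -2.8] q [-0.65 -0.13  2.02 -0.    1.25 -0.25]
shift before turn [17.775 -7.841  0.459] after turn [18.193 -6.813  0.503] turn [ 0.004  0.001 -0.073]
```

Request:
jog_arm --pt "0.3 -0.1 0 0 0 -0.073 -1" --pt "0.7 -0.26 0 0 0 0 -1" --pt "0.95 -0.36 0 0 0 0 -1" --pt "0.95 -0.36 0 0 0 0 -1" --pt "0.95 -0.36 0 0 0 0 -1" --pt "0.95 -0.36 0 0 0 0 -1" --pt "0.95 -0.36 0 0 0 0 -1" --pt "0.95 -0.36 0 0 0 0 -1"

```text
t: 5.8
tool_pos: [0.4346, -0.0938, 0.1169]
tool_rot: [-2.565, -1.811, 0.002]
contact_force: [0.5, 0.1, -1.4]
opening: 0.0155
grip_force: 41.9
```

Request:
jog_arm --pt "0.95 -0.36 0 0 0 0 -1" --pt "0.95 -0.36 0 0 0 0 -1" --pt "0.95 -0.36 0 0 0 0 -1" --pt "0.95 -0.36 0 0 0 0 -1" --pt "0.95 -0.36 0 0 0 0 -1" --pt "0.95 -0.36 0 0 0 0 -1" --pt "0.95 -0.36 0 0 0 0 -1" --pt "0.95 -0.36 0 0 0 0 -1"

```text
t: 6.6
tool_pos: [0.4307, 0.0683, 0.1169]
tool_rot: [-2.565, -1.811, 0.002]
contact_force: [-0.2, 0.3, -1.9]
opening: 0.0154
grip_force: 41.9
```

Request:
jog_arm --pt "0.95 -0.36 0 0 0 0 -1" --pt "0.95 -0.36 0 0 0 0 -1" --pt "0.95 -0.36 0 0 0 0 -1" --pt "0.6 -0.2 0 0 0 0 -1" --pt "0.4 -0.1 0 0 0 0 -1" --pt "0 0 0 0 0 0 -1" --pt "0 0 0 0 0 0 -1"

```text
t: 7.3
tool_pos: [0.4316, 0.1483, 0.1178]
tool_rot: [2.565, 1.813, -0.001]
contact_force: [0.1, -0.4, -2.8]
opening: 0.0153
grip_force: 41.9
```

Run:
```python
from h import *
go([.432,.149,.07],-19.5)
im,dp=grab("top","top1")
c=im[165:280,210:360,::-1]; cv2.imwrite("pics/crop1.png",cv2.resize(c,None,fx=5,fy=5,interpolation=cv2.INTER_CUBIC))
hsv=cv2.cvtColor(im,cv2.COLOR_RGB2HSV)
m=((hsv[:,:,0]>5)&(hsv[:,:,0]<20)&(hsv[:,:,1]>150)&(hsv[:,:,2]>70)).astype(np.uint8); m[:,:200]=0; m[:,350:]=0; m[:170]=0; m[290:]=0
n,l,st,ce=cv2.connectedComponentsWithStats(m); i=1+st[1:,4].argmax()
v,u=np.nonzero(l==i); W=by_depth("top",np.c_[u,v],dp); print(st[i],"z",np.median(W[:,2]))
z=ctrl.get_obs()["tool_pos"][2]-.026
cs=cv2.findContours((l==i).astype(np.uint8),0,2)[0][0][:,0]; P=on_plane("top",cs,z)[:,:2]*1000
r=cv2.minAreaRect(P.astype(np.float32)); print(r,cv2.boxPoints(r).round(1).tolist())
```

```text
t 7.3 pos [0.4316 0.1483 0.1178] yaw -19.5 open 0.0153 F [ 0.1 -0.4 -2.8] q [ 0.17 -0.24  2.12 -0.    1.27  0.51]
shift before turn [0.04  0.009 2.389] after turn [0.038 0.008 2.389] turn [-0.     0.001  0.   ]
[294 223  17  14 143] z 0.08949668624453522
((503.7929992675781, 100.14723205566406), (32.946311950683594, 34.657230377197266), 53.5761833190918) [[480.1000061035156, 97.19999694824219], [508.0, 76.5999984741211], [527.5, 103.0999984741211], [499.6000061035156, 123.69999694824219]]
```

View pics/crop1.png

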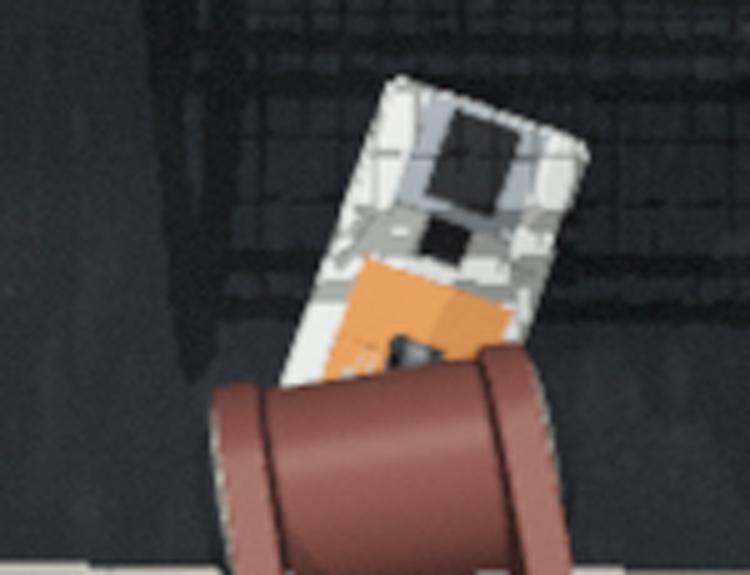

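The crop shows the nose edge of the held insert at about (284,216) to (313,227), with the slicer bed beneath it and the mouth ahead. Now I'll fit the slicer's axis and the insert's edges to sub-pixel.

```bash
cat >> h.py <<'E'
def project(n,P):
    K,k1,R,t=cam(n); c=np.atleast_2d(P)@R.T+t; s=c[:,:2]/c[:,2:]; s=s*(1+k1*(s**2).sum(1,keepdims=True)); return s*K[0,0]+K[:2,2]
def edges(g,org,yaw,z,xs,ylo,yhi):
    # sub-pixel strongest edge along local y in [ylo,yhi] (mm) at local x; local frame org(mm),yaw
    a=np.radians(yaw); ex=np.array([np.cos(a),np.sin(a)]); ey=np.array([-ex[1],ex[0]]); out=[]
    y=np.arange(ylo,yhi,.25)
    for x in xs:
        P=(np.array(org)+x*ex+y[:,None]*ey)/1000; uv=project("top",np.c_[P,np.full(len(y),z/1000)]).astype(np.float32)
        p=cv2.GaussianBlur(cv2.remap(g,uv[:,0],uv[:,1],cv2.INTER_CUBIC).reshape(1,-1),(0,0),3).ravel()
        d=abs(np.gradient(p)); d[:8]=0; d[-8:]=0; k=d>.5*d.max(); i=d.argmax(); w=slice(max(i-10,0),i+11); out.append((y[w]*d[w]).sum()/d[w].sum())
    return np.array(out)
E
python3 - <<'E'
from h import *
g=load("top0")[0][:,:,0].astype(np.float32)  # red
org,yaw=[521.3,118.6],-19.
for z,xs in((12,np.arange(-82,-12,3)),(31,np.arange(45,104,3))):
    L=edges(g,org,yaw,z,xs,46,70); R=edges(g,org,yaw,z,xs,-70,-46)
    m=(L+R)/2; p=np.polyfit(xs,m,1); print(z,"width",np.median(L-R).round(2),"mid",np.median(m).round(2),"at",xs.mean(),"slope deg",np.degrees(p[0]).round(2),"L/R slopes",np.degrees(np.polyfit(xs,L,1)[0]).round(2),np.degrees(np.polyfit(xs,R,1)[0]).round(2),"sd",np.std(m-np.polyval(p,xs)).round(2))
# inner edges of the lips/hood  & front edge (rotate frame by 90: local y -> -x)
ys=np.arange(-50,51,5); f=edges(g,org,yaw-90,12,ys,-105,-78); print("front edge x",np.round(f,1)[[0,5,10,15,20]],np.median(f), np.degrees(np.polyfit(ys,f,1)[0]))
# insert in hand
im,_=load("top1"); g1=im[:,:,2].astype(np.float32); g1=im[:,:,0].astype(np.float32)-im[:,:,2]
o=ctrl.get_obs(); tp=o["tool_pos"]*1000; z=tp[2]-26
xs=np.arange(72,97,2)
L=edges(g1,tp[:2],-19.5,z,xs,28,52); R=edges(g1,tp[:2],-19.5,z,xs,-52,-28); m=(L+R)/2
print("insert width",(L-R).round(1),"mid",m.round(2),"slope",np.degrees(np.polyfit(xs,m,1)[0]))
n=edges(g1,tp[:2],-19.5-90,z,np.arange(-30,31,5),85,118); print("nose",n.round(1))
n=edges(g1,tp[:2],-19.5+90,z,np.arange(-30,31,5),-118,-85); print("nose",n.round(1))
E
```

```text
12 width 116.58 mid -0.12 at -47.5 slope deg -0.04 L/R slopes -0.04 -0.04 sd 0.16
31 width 113.08 mid 1.6 at 73.5 slope deg -1.51 L/R slopes -0.45 -2.57 sd 0.67
front edge x [-90.4 -90.7 -90.3 -90.3 -90.2] -90.28706631727273 0.04754273533654181
insert width [69.9 69.6 70.5 71.6 74.6 77.5 79.4 78.2 78.6 78.8 78.6 78.4 78.3] mid [ 3.75  3.48  3.79  3.92  2.58  0.64 -0.44  0.06 -0.03 -0.15 -0.45 -0.76
 -1.07] slope -13.391453455291687
nose [100.1 100.3 100.4 100.  100.8 100.5 100.  101.  101.2 100.9 101.1 101.
 100.7]
nose [-100.7 -101.  -101.1 -100.9 -101.2 -101.  -100.  -100.5 -100.8 -100.
 -100.4 -100.3 -100.1]
```

Request:
jog_arm --pt "0.1 -0.2 0.3 0 0 0 -1" --pt "0 0 0.7 0 0 0 -1" --pt "0 0 0.8 0 0 0 -1" --pt "0 0 0.7 0 0 0 -1" --pt "0 0 0.4 0 0 0 -1" --pt "0 0 0.2 0 0 0 -1" --pt "0 0 0 0 0 0 -1"

```text
t: 8.05
tool_pos: [0.4282, 0.1517, 0.0553]
tool_rot: [-2.565, -1.813, 0.002]
contact_force: [0.7, -0.2, -2.8]
opening: 0.0156
grip_force: 41.8
```

Request:
jog_arm --pt "0 0 0.1 0 0 0 -1" --pt "0 0 0 0 0 0 -1"

```text
t: 8.25
tool_pos: [0.4291, 0.1519, 0.0545]
tool_rot: [2.565, 1.813, 0.002]
contact_force: [0.4, 0.0, -3.4]
opening: 0.0154
grip_force: 41.8
```

Request:
jog_arm --pt "0 0 0.06 0 0 0 -1" --pt "0 0 0.06 0 0 0 -1" --pt "0 0 0 0 0 0 -1"

```text
t: 8.55
tool_pos: [0.4286, 0.1518, 0.0516]
tool_rot: [2.565, 1.813, 0.0]
contact_force: [-0.6, 0.4, -2.4]
opening: 0.0155
grip_force: 41.8
```

Request:
jog_arm --pt "0 0 0.05 0 0 0 -1" --pt "0 0 0 0 0 0 -1"

```text
t: 8.75
tool_pos: [0.4286, 0.1518, 0.0506]
tool_rot: [-2.565, -1.813, -0.0]
contact_force: [0.8, -0.3, -2.0]
opening: 0.0154
grip_force: 42.0
```

Request:
jog_arm --pt "0 0 0.04 0 0 0 -1" --pt "0 0 0 0 0 0 -1"

```text
t: 8.95
tool_pos: [0.4287, 0.1518, 0.0505]
tool_rot: [-2.565, -1.813, 0.001]
contact_force: [-3.7, -0.3, 4.7]
opening: 0.0151
grip_force: 42.9
```

Request:
jog_arm --pt "0 0 0.03 0 0 0 -1" --pt "0 0 0 0 0 0 -1"

```text
t: 9.15
tool_pos: [0.4287, 0.1518, 0.0505]
tool_rot: [-2.565, -1.813, 0.002]
contact_force: [-7.3, -1.4, 9.3]
opening: 0.0155
grip_force: 43.7
```

Request:
jog_arm --pt "0 0 -0.06 0 0 0 -1" --pt "0 0.1 0 0 0 0 -1" --pt "0 0.2 0 0 0 0 -1" --pt "0 0.2 0 0 0 0 -1" --pt "0 0.2 0 0 0 0 -1" --pt "0 0.2 0 0 0 0 -1" --pt "0 0.1 0 0 0 0 -1" --pt "0 0 0 0 0 0 -1"

```text
t: 9.95
tool_pos: [0.4482, 0.145, 0.0505]
tool_rot: [2.565, 1.813, 0.001]
contact_force: [-0.6, 0.7, 0.8]
opening: 0.0155
grip_force: 42.4
```

```bash
cat >> h.py <<'E'
def sl():
    o=ctrl.get_obs(); a=np.radians(-19.04); A=np.array([[np.cos(a),np.sin(a)],[-np.sin(a),np.cos(a)]]); p=A@(o["tool_pos"][:2]*1000-[521.3,118.6]); f=A@o["contact_force"][:2]
    print("t",round(o["t"],2),"TCP slicer xy",p.round(1),"z",round(o["tool_pos"][2]*1000,1),"origin x",round(p[0]+42,1),"F fwd/left/up",f.round(1),o["contact_force"][2].round(1),"open",round(o["opening"]*1000,1),"torque",np.round(o["wrist_torque"],2))
E
python3 -c "
from h import *
sl()"
```

```text
t 9.95 TCP slicer xy [-77.7   1.1] z 50.5 origin x -35.7 F fwd/left/up [-0.8  0.4] 0.8 open 15.5 torque [0.09 0.22 0.02]
```

Run:
```python
from h import *
im,_=grab("top","top2"); o=ctrl.get_obs(); tp=o["tool_pos"]*1000
g1=im[:,:,0].astype(np.float32)-im[:,:,2]
org=[521.3,118.6]; xs=np.arange(-8,22,2)
L=edges(g1,org,-19.04,22,xs,28,52); R=edges(g1,org,-19.04,22,xs,-52,-28)
print((L-R).round(1)); print(((L+R)/2).round(2)); print(L.round(1)); print(R.round(1))
n=edges(g1,org,-19.04-90,22,np.arange(-30,31,6),12,34); print("nose x by y",n.round(1))
c=im[165:280,210:360,::-1]; cv2.imwrite("pics/crop2.png",cv2.resize(c,None,fx=5,fy=5,interpolation=cv2.INTER_CUBIC))
```

```text
[78.  70.  69.5 69.7 69.9 69.9 69.7 72.7 78.  79.4 79.9 79.9 79.8 79.7
 80.6]
[ 0.41  3.94  3.69  3.84  4.05  3.89  3.16  2.17  0.01 -0.3  -0.46 -0.37
 -0.54 -0.95 -0.95]
[39.4 38.9 38.4 38.7 39.  38.8 38.  38.5 39.  39.4 39.5 39.6 39.4 38.9
 39.4]
[-38.6 -31.  -31.  -31.  -30.9 -31.1 -31.7 -34.2 -39.  -40.  -40.4 -40.3
 -40.5 -40.8 -41.2]
nose x by y [24.  23.8 24.1 24.4 25.  24.9 24.9 23.2 22.5 22.  22.1]
```

View pics/crop2.png

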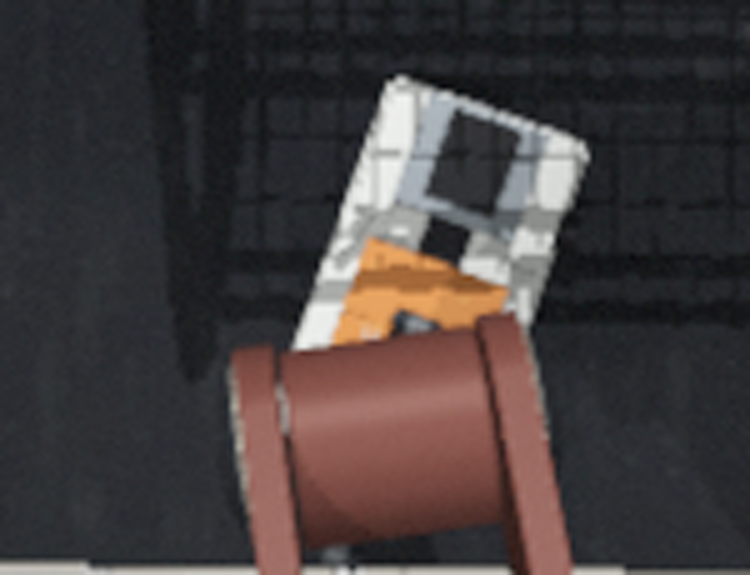

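The nose is inside the flares and about 0.5 mm to the right of the slicer's centre line. I'll turn it +0.45° and move it in gently.

Request:
jog_arm --pt "0 0 0 0 0 -0.01 -1" --pt "0 0.15 0 0 0 0 -1" --pt "0 0.15 0 0 0 0 -1" --pt "0 0.15 0 0 0 0 -1" --pt "0 0.15 0 0 0 0 -1" --pt "0 0.1 0 0 0 0 -1" --pt "0 0 0 0 0 0 -1"

```text
t: 10.7
tool_pos: [0.4613, 0.1404, 0.0505]
tool_rot: [2.558, 1.823, 0.001]
contact_force: [-1.2, 0.2, 3.7]
opening: 0.0155
grip_force: 42.7
```

```bash
python3 -c "
from h import *
sl()"
```

```text
t 10.7 TCP slicer xy [-63.9   1.1] z 50.5 origin x -21.9 F fwd/left/up [-1.2 -0.2] 3.7 open 15.5 torque [0.21 0.43 0.01]
```

Request:
jog_arm --pt "0 0.1 -0.015 0 0 0 -1" --pt "0 0.1 0 0 0 0 -1" --pt "0 0.1 0 0 0 0 -1" --pt "0 0.1 0 0 0 0 -1" --pt "0 0.1 0 0 0 0 -1" --pt "0 0 0 0 0 0 -1"

```text
t: 11.3
tool_pos: [0.4707, 0.1371, 0.0505]
tool_rot: [2.558, 1.823, 0.001]
contact_force: [0.5, 1.0, -1.2]
opening: 0.0156
grip_force: 42.1
```

```bash
python3 -c "
from h import *
sl()"
```

```text
t 11.3 TCP slicer xy [-53.9   0.9] z 50.5 origin x -11.9 F fwd/left/up [0.2 1.1] -1.2 open 15.6 torque [0.04 0.07 0.01]
```

Request:
jog_arm --pt "0 0.08 0.005 0 0 0 -1" --pt "0 0.08 0 0 0 0 -1" --pt "0 0.08 0 0 0 0 -1" --pt "0 0.08 0 0 0 0 -1" --pt "0 0.08 0 0 0 0 -1" --pt "0 0.08 0 0 0 0 -1" --pt "0 0.08 0 0 0 0 -1"

```text
t: 12.0
tool_pos: [0.4808, 0.1336, 0.0505]
tool_rot: [2.558, 1.823, -0.0]
contact_force: [-1.1, 0.9, -0.1]
opening: 0.0157
grip_force: 42.2
```

```bash
python3 -c "
from h import *
sl()"
```

```text
t 12.0 TCP slicer xy [-43.1   1. ] z 50.5 origin x -1.1 F fwd/left/up [-1.3  0.5] -0.1 open 15.7 torque [0.12 0.31 0.03]
```

Request:
jog_arm --pt "0 0.08 0 0 0 0 -1" --pt "0 0.08 0 0 0 0 -1" --pt "0 0.08 0 0 0 0 -1" --pt "0 0.08 0 0 0 0 -1" --pt "0 0.08 0 0 0 0 -1"

```text
t: 12.5
tool_pos: [0.4882, 0.131, 0.0505]
tool_rot: [-2.558, -1.823, 0.001]
contact_force: [-2.0, 0.5, 0.5]
opening: 0.0152
grip_force: 42.3
```

Request:
jog_arm --pt "0 0.08 0 0 0 0 -1" --pt "0 0.08 0 0 0 0 -1" --pt "0 0.08 0 0 0 0 -1" --pt "0 0.08 0 0 0 0 -1"

```text
t: 12.9
tool_pos: [0.4942, 0.129, 0.0505]
tool_rot: [-2.558, -1.823, 0.001]
contact_force: [-3.9, 1.4, 0.8]
opening: 0.0154
grip_force: 42.3
```

```bash
python3 -c "
from h import *
sl()"
```

```text
t 12.9 TCP slicer xy [-29.   1.] z 50.5 origin x 13.0 F fwd/left/up [-4.1  0.1] 0.8 open 15.4 torque [0.19 0.46 0.01]
```

Request:
jog_arm --pt "0 0.06 0 0 0 0 -1" --pt "0 0.06 0 0 0 0 -1" --pt "0 0.06 0 0 0 0 -1" --pt "0 0 0 0 0 0 -1"

```text
t: 13.3
tool_pos: [0.4986, 0.1276, 0.051]
tool_rot: [2.557, 1.823, 0.002]
contact_force: [-0.7, -0.1, -0.5]
opening: 0.0152
grip_force: 42.3
```

Request:
jog_arm --pt "0 0.06 0 0 0 0 -1" --pt "0 0.06 0 0 0 0 -1" --pt "0 0.06 0 0 0 0 -1" --pt "0 0 0 0 0 0 -1"

```text
t: 13.7
tool_pos: [0.5016, 0.1265, 0.0508]
tool_rot: [2.558, 1.823, 0.001]
contact_force: [-0.2, 0.7, -0.4]
opening: 0.0154
grip_force: 42.3
```

```bash
python3 -c "
from h import *
sl()"
```

```text
t 13.7 TCP slicer xy [-21.2   1.1] z 50.8 origin x 20.8 F fwd/left/up [-0.4  0.6] -0.4 open 15.4 torque [ 0.03  0.06 -0.01]
```

Request:
jog_arm --pt "0 0.05 0 0 0 0 -1" --pt "0 0.05 0 0 0 0 -1" --pt "0 0.05 0 0 0 0 -1" --pt "0 0 0 0 0 0 -1"

```text
t: 14.1
tool_pos: [0.5042, 0.1256, 0.0506]
tool_rot: [2.558, 1.823, 0.0]
contact_force: [-1.4, 0.2, -0.8]
opening: 0.0154
grip_force: 42.3
```

Request:
jog_arm --pt "0 0.04 0 0 0 0 -1" --pt "0 0.03 0 0 0 0 -1" --pt "0 0 0 0 0 0 -1"

```text
t: 14.4
tool_pos: [0.5054, 0.1252, 0.0506]
tool_rot: [2.558, 1.823, 0.0]
contact_force: [-1.5, -0.8, 0.7]
opening: 0.0153
grip_force: 42.3
```

Request:
jog_arm --pt "0 0.04 0 0 0 0 -1" --pt "0 0.04 0 0 0 0 -1" --pt "0 0 0 0 0 0 -1"

```text
t: 14.7
tool_pos: [0.507, 0.1246, 0.0506]
tool_rot: [2.558, 1.823, 0.0]
contact_force: [-2.0, 0.2, 0.3]
opening: 0.0152
grip_force: 42.3
```

Request:
jog_arm --pt "0 0.04 0 0 0 0 -1" --pt "0 0.04 0 0 0 0 -1" --pt "0 0 0 0 0 0 -1"

```text
t: 15.0
tool_pos: [0.5085, 0.1241, 0.0506]
tool_rot: [2.558, 1.823, 0.0]
contact_force: [-1.1, -0.3, -0.2]
opening: 0.0151
grip_force: 42.3
```

Request:
jog_arm --pt "0 0.04 0 0 0 0 -1" --pt "0 0.04 0 0 0 0 -1" --pt "0 0 0 0 0 0 -1"

```text
t: 15.3
tool_pos: [0.51, 0.1236, 0.0506]
tool_rot: [2.558, 1.823, 0.0]
contact_force: [-0.2, 0.1, 0.5]
opening: 0.0157
grip_force: 42.3
```

Request:
jog_arm --pt "0 0.04 0 0 0 0 -1" --pt "0 0.04 0 0 0 0 -1" --pt "0 0 0 0 0 0 -1"

```text
t: 15.6
tool_pos: [0.5115, 0.123, 0.0506]
tool_rot: [2.558, 1.823, 0.0]
contact_force: [-1.6, 0.6, 1.1]
opening: 0.0152
grip_force: 42.3
```

Request:
jog_arm --pt "0 0.04 0 0 0 0 -1" --pt "0 0.04 0 0 0 0 -1" --pt "0 0 0 0 0 0 -1"

```text
t: 15.9
tool_pos: [0.5131, 0.1225, 0.0507]
tool_rot: [2.558, 1.823, 0.0]
contact_force: [-1.5, 0.8, 1.3]
opening: 0.0152
grip_force: 42.3
```

Request:
jog_arm --pt "0 0.04 0 0 0 0 -1" --pt "0 0.04 0 0 0 0 -1" --pt "0 0 0 0 0 0 -1"

```text
t: 16.2
tool_pos: [0.5145, 0.122, 0.0506]
tool_rot: [2.558, 1.823, 0.0]
contact_force: [-1.2, -0.1, 0.1]
opening: 0.0159
grip_force: 42.3
```

Request:
jog_arm --pt "0 0.04 0 0 0 0 -1" --pt "0 0.04 0 0 0 0 -1" --pt "0 0 0 0 0 0 -1"

```text
t: 16.5
tool_pos: [0.5161, 0.1215, 0.0506]
tool_rot: [2.558, 1.823, 0.0]
contact_force: [-1.7, 0.5, 0.4]
opening: 0.0152
grip_force: 42.3
```

Request:
jog_arm --pt "0 0.04 0 0 0 0 -1" --pt "0 0.04 0 0 0 0 -1" --pt "0 0 0 0 0 0 -1"

```text
t: 16.8
tool_pos: [0.5175, 0.121, 0.0506]
tool_rot: [2.558, 1.823, 0.0]
contact_force: [-2.1, -0.1, -0.6]
opening: 0.0153
grip_force: 42.3
```

Request:
jog_arm --pt "0 0.04 0 0 0 0 -1" --pt "0 0.04 0 0 0 0 -1" --pt "0 0 0 0 0 0 -1"

```text
t: 17.1
tool_pos: [0.5191, 0.1204, 0.0505]
tool_rot: [2.558, 1.823, 0.0]
contact_force: [-0.2, -0.5, -1.1]
opening: 0.0153
grip_force: 42.1
```

Request:
jog_arm --pt "0 0.04 0 0 0 0 -1" --pt "0 0.02 0 0 0 0 -1" --pt "0 0 0 0 0 0 -1"

```text
t: 17.4
tool_pos: [0.5199, 0.1201, 0.0505]
tool_rot: [-2.558, -1.823, 0.001]
contact_force: [-1.6, 0.5, -0.1]
opening: 0.0153
grip_force: 42.2
```

Request:
jog_arm --pt "0 0.03 0 0 0 0 -1" --pt "0 0.02 0 0 0 0 -1" --pt "0 0 0 0 0 0 -1"

```text
t: 17.7
tool_pos: [0.5201, 0.1201, 0.0505]
tool_rot: [-2.557, -1.823, 0.003]
contact_force: [-5.2, 1.8, 2.8]
opening: 0.0155
grip_force: 42.7
```

Request:
jog_arm --pt "0 0.02 0 0 0 0 -1" --pt "0 0 0 0 0 0 -1"

```text
t: 17.9
tool_pos: [0.5201, 0.1201, 0.0505]
tool_rot: [-2.556, -1.822, 0.004]
contact_force: [-7.4, 2.4, 3.9]
opening: 0.0156
grip_force: 42.8
```

```bash
python3 -c "
from h import *
sl()"
```

```text
t 17.9 TCP slicer xy [-1.6  1. ] z 50.5 origin x 40.4 F fwd/left/up [-7.8 -0.1] 3.9 open 15.6 torque [0.25 0.98 0.01]
```

The insert is firmly stopped at x ≈ 40 mm under a 7.8 N push, inside the given 25 to 44 range. I'll tug it back slightly to check that the catch holds it.

Request:
jog_arm --pt "0 -0.04 0 0 0 0 -1" --pt "0 -0.04 0 0 0 0 -1" --pt "0 -0.04 0 0 0 0 -1" --pt "0 -0.02 0 0 0 0 -1" --pt "0 0 0 0 0 0 -1"

```text
t: 18.4
tool_pos: [0.5189, 0.1205, 0.0505]
tool_rot: [2.558, 1.823, 0.0]
contact_force: [0.3, 0.2, -2.6]
opening: 0.0151
grip_force: 41.9
```

```bash
python3 -c "
from h import *
sl()"
```

```text
t 18.4 TCP slicer xy [-2.9  1. ] z 50.5 origin x 39.1 F fwd/left/up [0.2 0.3] -2.6 open 15.1 torque [0.02 0.09 0.04]
```

Request:
jog_arm --pt "0 -0.03 0 0 0 0 -1" --pt "0 -0.02 0 0 0 0 -1" --pt "0 0 0 0 0 0 -1"

```text
t: 18.7
tool_pos: [0.5184, 0.1207, 0.0507]
tool_rot: [2.557, 1.823, 0.002]
contact_force: [3.5, -1.5, -3.7]
opening: 0.0153
grip_force: 41.6
```

```bash
python3 -c "
from h import *
sl()"
```

```text
t 18.7 TCP slicer xy [-3.4  1. ] z 50.7 origin x 38.6 F fwd/left/up [ 3.8 -0.3] -3.7 open 15.3 torque [-0.16 -0.39 -0.02]
```

The catch holds: 3.8 N of pull moved it only 1.8 mm back from the stop. I'll centre it in the play, open the fingers part way so they stay clear of the hood, and lift.

Request:
jog_arm --pt "0 0.04 0.01 0 0 0 -1" --pt "0 0.02 0 0 0 0 -1" --pt "0 0 0 0 0 0 -0.4" --pt "0 0 0 0 0 0 -0.25" --pt "0 0 0 0 0 0 -0.2" --pt "0 0 0 0 0 0 -0.2" --pt "0 0 0 0 0 0 -0.2"

```text
t: 19.4
tool_pos: [0.519, 0.1205, 0.0505]
tool_rot: [2.558, 1.823, 0.0]
contact_force: [-0.9, 0.0, -0.6]
opening: 0.0339
grip_force: 0.0
```

Request:
jog_arm --pt "0 0 -0.2 0 0 0 -0.2" --pt "0 0 -0.4 0 0 0 -0.2" --pt "0 0 -0.7 0 0 0 -0.2" --pt "0 0 -0.9 0 0 0 -0.2" --pt "0 0 -0.9 0 0 0 -0.2" --pt "0 0 -0.9 0 0 0 -0.2" --pt "0 0 -0.9 0 0 0 -0.2" --pt "0 0 -0.9 0 0 0 -0.2"

```text
t: 20.2
tool_pos: [0.5193, 0.1206, 0.1688]
tool_rot: [2.557, 1.823, 0.003]
contact_force: [0.2, -0.1, -0.8]
opening: 0.0341
grip_force: 0.0
```

Request:
jog_arm --pt "-0.8 -0.8 -0.2 0 0 0 -0.2" --pt "-0.9 -0.9 -0.2 0 0 0 -0.2" --pt "-0.9 -0.9 0 0 0 0 -0.2" --pt "-0.9 -0.9 0 0 0 0 -0.2" --pt "-0.9 -0.5 0 0 0 0 -0.2" --pt "-0.9 0 0 0 0 0 -0.2" --pt "-0.9 0 0 0 0 0 -0.2" --pt "-0.9 0 0 0 0 0 -0.2"

```text
t: 21.0
tool_pos: [0.3969, 0.0118, 0.1759]
tool_rot: [2.557, 1.823, 0.003]
contact_force: [0.8, -0.8, 0.0]
opening: 0.0342
grip_force: 0.0
```

Run:
```python
from h import *
sl(); im,_=grab("top","top3")
c=im[150:280,220:450,::-1]; cv2.imwrite("pics/crop3.png",cv2.resize(c,None,fx=3.4,fy=3.4,interpolation=cv2.INTER_CUBIC))
```

```text
t 21.0 TCP slicer xy [ -82.7 -141.5] z 175.9 origin x -40.7 F fwd/left/up [ 1.  -0.5] 0.0 open 34.2 torque [-0.01  0.    0.02]
```

View pics/crop3.png

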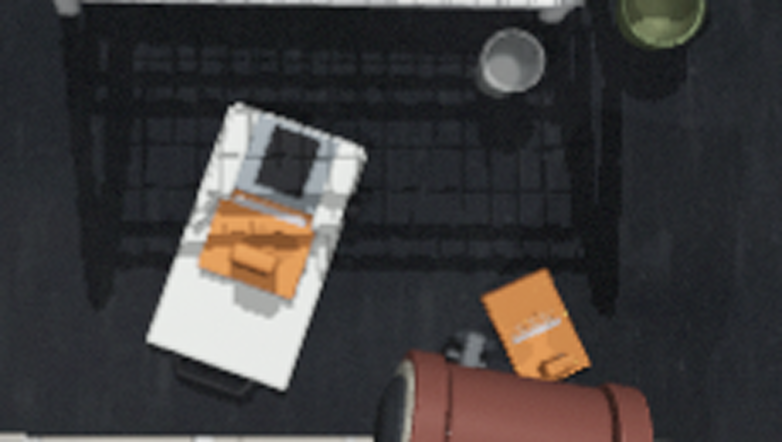

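The crop shows the insert seated flat and in line under the hood, at about crop (257,245), with the arm clear of it. The small insert hasn't moved, and the glass and cup still stand. I'm handing the job in.

```bash
python3 -c "
from station import ctrl
print(ctrl.finish_job())"
```

```text
the job is handed in; nothing more can be done
None
```

The larger orange insert is fully home in the slicer and released; a light tug showed the catch holding it, the arm is clear, and I handed the job in at about 21 s (no verdict was returned).

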